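# Pack a flint in the clip-lid tub

### The job

Pack the black flint for a customer: lay it inside the open grey storage tub, put the green lid on the tub, and press the lid down until both black end clips have snapped over it and it is shut all the way round. Do not shove or knock over the green viewing stone, the white-capped jar, the amber stone or the loupe.

Things in the scene. Friction and masses are not known exactly. Their poses are not given: they have to be found in the camera images.
- tub: grey open storage tub, fixed; outside 170 (x) x 116 (y) x 60 mm high, walls 4 mm, floor 5 mm; inside 162 x 108 mm. Origin: centre of its underside; x along its length, z up. A black spring clip, 50 mm wide and 74 mm high, stands at each end (x = +88, -88 mm); its hook reaches 3 mm over the lid's end. The hook's top slopes: a lid pressed onto it pushes it outward, then it springs back
- clip_a (a joint): outward lean of the spring clip at the tub's +x end, rad: 0 upright (at rest, or snapped over the lid), about 0.05 while the lid's end passes its hook, 0.14 at most. It springs back by itself.
- clip_b (a joint): the same for the clip at the tub's -x end
- lid: green loose lid, 120 g: plate 170 (x) x 116 (y) x 5 mm on 16 mm deep plug ribs with rounded feet (2 mm play each way in the tub lengthwise, 3 mm across). Origin: centre of the ribs' foot; z up; plate top at z = 21 mm. Same after a half turn. Laid on the tub it rests on the hooks, about 11 mm too high; each end takes 6 to 14 N to snap down. Shut, its origin is 44 mm above the tub's
- lid_grip (a point): centre of the grip bar of the lid's bridge handle: bar 84 mm long along the lid's x, 14 mm wide, 14 mm high, its top 32 mm above the plate, open below it (18 mm)
- lid_end_a (a point): white press spot on top of the lid's plate near its +x end (62 mm from the lid's centre, 26 mm across); z up. 65 mm above the tub's origin when snapped shut
- lid_end_b (a point): white press spot on top of the lid's plate near its -x end, likewise
- flint_centre (a point): centre of the black flint, a loose rounded stone 44 (x) x 60 (y) x 30 mm high lying flat; this point is 15 mm above its underside; grasp it across x (44 mm)
- view_stone: bystander: green pointed viewing stone on a small wooden stand, 43 x 56 mm, 88 mm tall; origin centre of its underside
- jar: bystander: clear jar with a white cap, 47 mm across, 63 mm tall; origin centre of its underside
- agate: bystander: amber-coloured stone 40 x 52 x 28 mm; origin centre of its underside
- loupe: bystander: folding steel loupe lying flat, 31 x 70 x 13 mm; origin centre of its underside
Mind the look-alikes: they are no part of the job. Leave any blue or turquoise look-alike of the part that bears flint_centre alone.

How it is judged:
On the way:
1. the flint lies in the tub, let go (x of flint_centre in the frame of tub between -0.075 and 0.075 m and y of flint_centre in the frame of tub between -0.049 and 0.049 m and z of flint_centre in the frame of tub below 0.036 m and contact force between the fingers and flint below 0.1 N and linear speed of flint below 0.02 m/s), for 0.2 s.
At the end, for the whole second after the job is handed in: flint in the tub (centre within 75 x 49 mm of the tub's, below 36 mm); lid centred within 5 mm lengthwise, 6 mm across, turned under 0.08 rad (either way round), both press spots 62 to 66.9 mm above the tub's underside; both clips sprung back (lean under 0.025 rad); all at rest (x of flint_centre in the frame of tub between -0.075 and 0.075 m and y of flint_centre in the frame of tub between -0.049 and 0.049 m and z of flint_centre in the frame of tub below 0.036 m and x of lid_grip in the frame of tub between -0.005 and 0.005 m and y of lid_grip in the frame of tub between -0.006 and 0.006 m and angle between the x axis of lid and the x axis of tub, either way round below 0.08 rad and z of lid_end_a in the frame of tub between 0.062 and 0.0669 m and value of joint each of clip_a, clip_b below 0.025 rad and z of lid_end_b in the frame of tub between 0.062 and 0.0669 m and linear speed of lid below 0.01 m/s and linear speed of flint below 0.02 m/s); the robot touches nothing.
It fails at once if the green viewing stone is shoved more than 25 mm from its place or tipped over (distance of view_stone from where it was at the start of the episode above 0.025 m or angle between view_stone's own z axis and vertical above 0.5 rad).
It fails at once if the white-capped jar is shoved more than 25 mm from its place or tipped over (distance of jar from where it was at the start of the episode above 0.025 m or angle between jar's own z axis and vertical above 0.5 rad).
It fails at once if the amber stone is shoved more than 25 mm from its place (distance of agate from where it was at the start of the episode above 0.025 m).
It fails at once if the folding loupe is shoved more than 25 mm from its place (distance of loupe from where it was at the start of the episode above 0.025 m).
It also fails if it takes over 72 s, if anything falls off the work surface, if the arm or the gripper's body presses on something with over 40 N, if the wrist force passes 120 N, or if a joint passes its speed limit or range.

### The arm

A 6-joint arm with a two-finger parallel gripper is mounted at the origin on a cart in front of the work surface, level with it; the furniture and walls round the work are solid. World frame = base frame: x ahead of the robot, y to its left, z up, the work surface at z = 0. Lengths are in m, angles in rad, forces in N, time in s.
With the tool pointing down it reaches from about 0.3 to 0.875 m from the base axis. Payload 6.4 kg.
Tool frame: the origin (TCP) lies midway between the tips of the shut fingers; the grasp point (between the pads) lies 19 mm behind it; y points along the fingers, x is the direction in which the jaws open and shut, and the axes are right-handed (so a half turn about y gives the same grasp; the last joint's range is limited). The gripper opens to 85 mm and grips with 20 to 120 N. Pads are 22 mm wide; open, the fingers measure 114 mm over their backs; the gripper's body (76 mm by 85 mm) begins 54 mm behind the grasp point. The pads swing forward as they close: fully open they stand 13 mm farther back than shut.
Start: joints at [1.063, 0.181, 1.607, -0, 1.354, -0.206], TCP at [0.171, 0.549, 0.231] pointing down, gripper open.
Joint ranges: [-2.99, 2.99], [-0.89, 2.07], [0.3, 2.58], [-1.14, 4.28], [0, 2.63], [-3.12, 3.12]. Speed limits (rad/s): [2.57, 2.57, 3.01, 3.14, 3.14, 3.14].

### API

Orientations are given as a unit quaternion [w, x, y, z].
In Python, from bench import ctrl gives the robot as it stands.
- The arm moves only by the tool step_arm, never from a script. Its argument "commands" is a list of rows, each a list of 7 numbers: the turn, a rotation vector about the tool's x, y, z in units of 6 degrees (1.0 is 6 degrees), then the shift along the tool's x, y, z in units of 30 mm (1.0 is 30 mm), then the opening, from 0 (shut) to 1 (fully open). A call has 1 to 10 rows; each row shifts and turns the commanded pose from where the row before left it, along the tool's axes as they then stand; what a row does not reach is not made up. A row lasts 1/10 s, in which the tool goes at most 50 mm and 8.59 degrees, less where a joint would pass 70% of its speed; a pose out of reach is approached as far as the arm can. A call with a number of a shift or a turn outside -1 to 1 is refused whole. A call with a gripper value outside its range is refused whole. The fingers move at their own pace and stop on an object; the grip force is fixed at half the most. Time passes only in rows, so rows that do not move let the fingers close. It gives the time, the measured TCP pose, the force and the opening at its end, in the units of the state.
- ctrl.get_obs(): the state, without advancing time (a new reading comes with each control period).
- ctrl.camera(name): name is "scene" or "top"; returns (picture, depth): 480x640x3 uint8, blue, green, red; 480x640 float32, m along the optical axis (not along the pixel's ray), 0 where there is no reading.
- ctrl.get_calibration(name): a dict with "intrinsics" (3x3 intrinsics, pixels), "R" (3x3) and "t" (3): a world point X has camera coordinates R X + t. Camera axes: x right, y down, z forward; pixel columns grow to the right and rows downward; lengths in m; the calibration is good to about 2 mm. A picture is of the moment at which its call begins. get_calibration takes no time and is no camera call.
- ctrl.hand_in(): hands the job in, once; it reports no verdict.
Trained networks look in the newest picture that a camera, given by its name, has taken for a name from the list of things; names that differ only in an ending like _2 or _b are one class to them, and where a whole thing is asked for, a point or a joint stands for the part that bears it (a point fixed in the world has none). Each returns a list of dicts, best first, with "p" (0 to 1); they miss things now and then, are a little off and sometimes report something else, mostly with a low value. They report only what shows in the picture. A call takes as long as a camera call. They do not tell look-alikes from the thing itself.
- ctrl.boxes_of(thing, camera): "point" ([x, y, z] in m, in the coordinates of the camera as it stood for that picture, good to about 4 mm: the middle of the surface that is visible of it).
- ctrl.silhouettes(thing, camera): "pixels" (480x640 bool, what is visible of it).
The state is a dict: "time_s": time; "q": joint angles; "dq": joint speeds; "joint_efforts": joint torques, N m; "eef_pos": TCP position; "eef_rot": TCP orientation; "wrist_force": force on the tool from outside, world axes, zero at the start; "torque": the same for the moment, N m; "opening": opening from 0.0 (shut) to 1.0 (fully open).
Only numpy, scipy, OpenCV 4.12 (cv2) and the standard library are available. Lean on these libraries where they do the work, as an engineer would, in place of code of your own. Each camera call takes 0.05 s, during which the arm holds its last target.

## Working session

There is one attempt and no reset: what is moved stays moved. The work goes in short steps, Python scripts to look and compute and a tool call to move; the robot and the scene stay as the last step left them, time stands still between calls to the robot, and variables do not carry over. Pictures are saved under pics/ and viewed, and the job is handed in when it is done.

Besides the shell and the picture viewer there is one more tool, called after ">>>" in YAML: its name, and indented under it one key for each argument. step_arm: Moves the arm, as the interface text tells. Its arguments: {"type":"object","properties":{"commands":{"type":"array"}},"required":["commands"]}

```bash
ls; mkdir -p pics
python3 - <<'E'
from bench import ctrl
import cv2,numpy as np
for n in("scene","top"):
    im,d=ctrl.camera(n); cv2.imwrite(f"pics/{n}0.png",im); np.save(f"pics/{n}0.npy",d)
    c=ctrl.get_calibration(n); print(n,c)
print(ctrl.get_obs())
E
```

```text
pics
scene {'intrinsics': array([[497.06766269,   0.        , 309.26409326],
       [  0.        , 497.06766269, 241.17063836],
       [  0.        ,   0.        ,   1.        ]]), 'R': array([[ 0.71516742, -0.69887685, -0.01033023],
       [-0.34500719, -0.34011848, -0.87480824],
       [ 0.60786973,  0.62919835, -0.48435919]]), 't': array([-0.4184806 ,  0.24280734,  0.71415253])}
top {'intrinsics': array([[585.54448272,   0.        , 306.29030965],
       [  0.        , 585.54448272, 228.6770032 ],
       [  0.        ,   0.        ,   1.        ]]), 'R': array([[ 0.01358462, -0.99989596, -0.00485073],
       [-0.99670747, -0.01315316, -0.08000764],
       [ 0.07993552,  0.00592164, -0.99678245]]), 't': array([-0.00960093,  0.57578994,  1.39270934])}
{'time_s': 0.1, 'q': array([ 1.06271746e+00,  1.81482270e-01,  1.60786894e+00, -1.60653477e-05,
        1.35382433e+00, -2.06300306e-01]), 'dq': array([-0.00028038, -0.00044007, -0.00044323,  0.00217609,  0.00075422,
       -0.00181463]), 'joint_efforts': array([ 9.24999986e-04, -4.45878518e+01, -3.52237880e+01, -2.01893254e-04,
        4.22770143e-03, -5.51974347e-05]), 'eef_pos': array([0.17064738, 0.54858479, 0.23048441]), 'eef_rot': array([-0.56923925,  0.5697141 ,  0.41865427, -0.41966787]), 'wrist_force': array([ 4.80376539e-04, -6.32288509e-01, -1.44437614e-01]), 'torque': array([-0.0098007 ,  0.05175404, -0.00319885]), 'opening': 1.0007905873644192}
```

View pics/scene0.png

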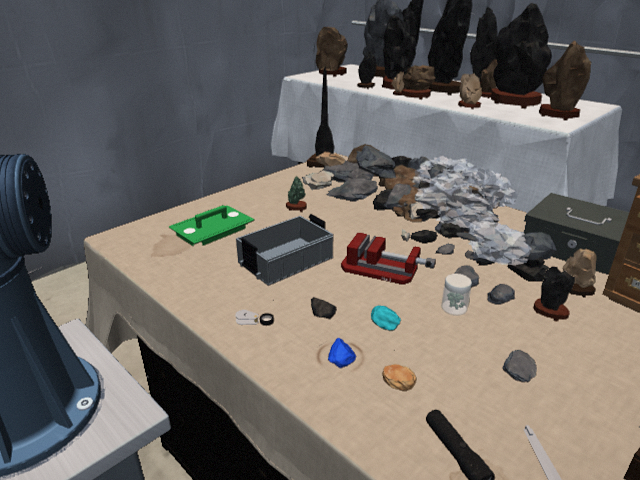

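View pics/top0.png

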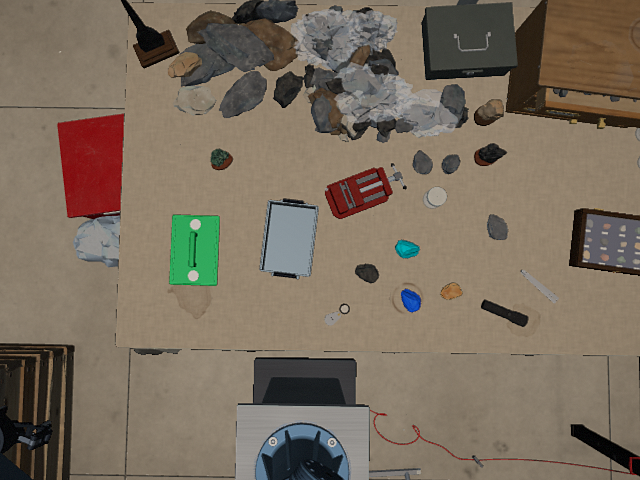

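```bash
cat > h.py <<'E'
from bench import ctrl
import cv2,numpy as np
from scipy.spatial.transform import Rotation as Ro
def cal(n):
    c=ctrl.get_calibration(n); return c["intrinsics"],c["R"],c["t"]
def cloud(n,d,mask=None):
    K,R,t=cal(n); v,u=np.nonzero((d>0)&(mask if mask is not None else True))
    z=d[v,u]; P=np.c_[(u-K[0,2])*z/K[0,0],(v-K[1,2])*z/K[1,1],z]
    return (P-t)@R,u,v
def proj(n,X):
    K,R,t=cal(n); p=K@(R@np.asarray(X)+t); return p[:2]/p[2]
def w(n,p):
    K,R,t=cal(n); return R.T@(np.asarray(p)-t)
def pose():
    o=ctrl.get_obs(); q=o["eef_rot"]; return o["eef_pos"],Ro.from_quat([q[1],q[2],q[3],q[0]]).as_matrix(),o
E
python3 - <<'E'
from h import *
np.set_printoptions(precision=4,suppress=True)
for th in("flint_centre","tub","lid","lid_grip","lid_end_a","clip_a","view_stone","jar","agate","loupe"):
    for n in ("scene","top"):
        for r in ctrl.boxes_of(th,n)[:4]:
            print(th,n,round(r["p"],2),w(n,r["point"]),proj(n,w(n,r["point"])).round())
print(pose()[1])
E
```

```text
flint_centre scene 0.78 [ 0.3997 -0.2654  0.0158] [343. 356.]
flint_centre scene 0.72 [ 0.5215 -0.2494  0.0209] [383. 316.]
flint_centre scene 0.63 [ 0.4617 -0.1667  0.0276] [325. 307.]
flint_centre top 0.91 [ 0.411  -0.2572  0.0259] [412. 299.]
flint_centre top 0.85 [ 0.5333 -0.2403  0.0206] [405. 248.]
flint_centre top 0.55 [ 0.4757 -0.1494  0.0198] [367. 271.]
tub scene 0.81 [0.5502 0.0297 0.0331] [287. 248.]
tub top 0.75 [0.5554 0.0409 0.0014] [289. 237.]
lid scene 0.74 [0.5052 0.2575 0.0214] [209. 225.]
lid top 0.94 [0.5179 0.2657 0.0182] [195. 251.]
lid_grip scene 0.87 [0.5085 0.2543 0.0189] [211. 226.]
lid_end_a scene 0.63 [0.504  0.2559 0.0197] [209. 226.]
lid_end_a top 0.61 [0.5219 0.2644 0.0219] [196. 250.]
clip_a scene 0.65 [0.461  0.043  0.0434] [250. 257.]
clip_a scene 0.64 [0.632  0.0274 0.0736] [316. 219.]
clip_a top 0.67 [0.6372 0.0291 0.0701] [293. 201.]
clip_a top 0.55 [0.4647 0.0492 0.0743] [283. 274.]
clip_a top 0.3 [ 0.3687 -0.0744  0.0101] [335. 315.]
view_stone scene 0.84 [0.7357 0.2    0.0394] [297. 197.]
view_stone top 0.76 [0.7333 0.2047 0.0523] [221. 161.]
jar scene 0.69 [ 0.6385 -0.3196  0.0441] [457. 293.]
jar scene 0.21 [0.5487 0.0277 0.0354] [288. 247.]
jar top 0.84 [ 0.654  -0.3078  0.0575] [436. 196.]
jar top 0.41 [0.6359 0.0278 0.0756] [294. 201.]
agate scene 0.79 [ 0.4183 -0.3534  0.0181] [395. 378.]
agate top 0.69 [ 0.4307 -0.3475  0.02  ] [449. 291.]
loupe scene 0.79 [ 0.3671 -0.0795  0.0144] [253. 315.]
loupe top 0.77 [ 0.3691 -0.0752  0.0121] [336. 315.]
loupe top 0.57 [ 0.6518 -0.3093  0.0627] [437. 197.]
[[ 0.2972  0.     -0.9548]
 [ 0.9548  0.      0.2972]
 [ 0.     -1.     -0.    ]]
```

The networks report three candidates for the flint: blue at top (412,299), turquoise at (405,248), and black at (367,271), which is scene (323,307). Other dark stones lie at top (288,88), (422,160) and (488,153), in or near the rubble. By the description I choose the black one at (367,271). Next I check it in a close crop and fit the poses.

Run:
```python
from h import *
np.set_printoptions(precision=4,suppress=True)
im,d=ctrl.camera("top"); im2,d2=ctrl.camera("scene")
a=cv2.resize(im[235:315,320:420],None,fx=4,fy=4,interpolation=2); b=cv2.resize(im2[280:340,285:385],None,fx=4,fy=4,interpolation=2)
cv2.imwrite("pics/crop1.png",np.vstack([a,b]))
cv2.imwrite("pics/crop2.png",cv2.resize(im[180:300,160:340],None,fx=4,fy=4,interpolation=2))
def rect(P,name):
    (c,s,ang)=cv2.minAreaRect(P[:,:2].astype(np.float32)*1000); print(name,"c",np.array(c).round(1),"size",np.array(s).round(1),"ang",round(ang,1),"z",np.percentile(P[:,2],[5,50,95]),len(P))
# flint in top
for r in ctrl.silhouettes("flint_centre","top")[:3]:
    m=r["pixels"]; P,u,v=cloud("top",d,m); rect(P,f"flint {u.mean():.0f},{v.mean():.0f} p{r['p']:.2f}")
for r in ctrl.silhouettes("flint_centre","scene")[:3]:
    m=r["pixels"]; P,u,v=cloud("scene",d2,m); rect(P,f"flint sc {u.mean():.0f},{v.mean():.0f} p{r['p']:.2f}")
# lid green
hsv=cv2.cvtColor(im,cv2.COLOR_BGR2HSV)
m=np.zeros((480,640),bool); m[200:300,160:230]=True
g=m&(hsv[...,0]>45)&(hsv[...,0]<80)&(hsv[...,1]>150)
P,u,v=cloud("top",d,g); 
print("lid z hist",np.percentile(P[:,2],[1,5,25,50,75,90,99]))
k=(P[:,2]<.035)&(P[:,2]>.012); rect(P[k],"lid plate"); k=P[:,2]>.035; rect(P[k],"lid handle")
wm=m&(hsv[...,1]<60)&(hsv[...,2]>170)
nl,lab,st,ce=cv2.connectedComponentsWithStats(wm.astype(np.uint8))
for i in range(1,nl):
    if st[i,4]>30:
        P,u,v=cloud("top",d,lab==i); print("spot",ce[i],P.mean(0),np.median(P,0),st[i])
# tub rim
m=np.zeros((480,640),bool); m[180:295,245:335]=True
P,u,v=cloud("top",d,m)
k=(P[:,2]>.05)&(P[:,2]<.066); rect(P[k],"tub rim"); k=(P[:,2]>.067)&(P[:,2]<.09); rect(P[k],"clips")
for s in (P[k][:,0]>.55),(P[k][:,0]<.55): rect(P[k][s],"clip")
```

```text
flint 411,300 p0.78 c [ 409.2 -255.9] size [58.8 42.5] ang 35.2 z [0.01   0.0217 0.0302] 342
flint 367,272 p0.67 c [ 471.1 -148.9] size [43.8 56.2] ang 0.9 z [0.0078 0.0213 0.03  ] 350
flint 406,249 p0.52 c [ 531.2 -246.5] size [43.8 58. ] ang 3.7 z [0.0074 0.0209 0.0298] 357
flint sc 385,318 p0.83 c [ 524.7 -248.3] size [56.6 38.4] ang 67.7 z [0.0064 0.0183 0.0273] 533
flint sc 341,354 p0.71 c [ 405.9 -259.2] size [57.1 44.8] ang 3.3 z [0.0105 0.0207 0.0275] 558
flint sc 323,309 p0.56 c [ 476.2 -153.3] size [55.7 58.1] ang 85.0 z [0.01   0.0205 0.0274] 403
lid z hist [0.0142 0.0161 0.0191 0.0213 0.0235 0.0265 0.0553]
lid plate c [521.7 269.2] size [115.9 168.2] ang 89.1 z [0.016  0.021  0.0259] 2819
lid handle c [522.1 267.7] size [80.9 15.1] ang 0.7 z [0.0463 0.0515 0.057 ] 220
spot [194.9341 224.011 ] [0.5838 0.2682 0.0214] [0.5839 0.2678 0.0216] [190 219  11  11  91]
spot [192.7865 275.2135] [0.46   0.2698 0.0216] [0.4604 0.2694 0.0212] [188 270  11  11  89]
tub rim c [572.1  19.3] size [156.5 228.2] ang 84.1 z [0.0524 0.0581 0.0635] 609
clips c [547.9  26.6] size [108.9 184.3] ang 72.1 z [0.0682 0.0737 0.0789] 148
clip c [636.9  29.9] size [47.5  9.1] ang 84.3 z [0.0682 0.0738 0.0785] 75
clip c [473.8  47.2] size [112.2  26. ] ang 86.0 z [0.0682 0.0735 0.0798] 73
```

View pics/crop1.png

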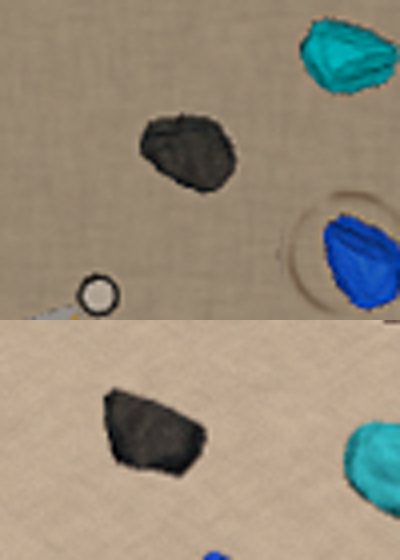

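View pics/crop2.png

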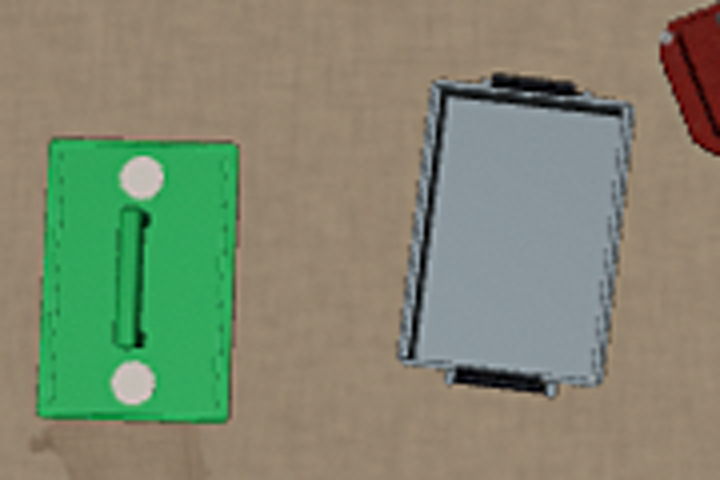

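```bash
cat > tubfit.py <<'E'
from h import *
from scipy.optimize import least_squares
np.set_printoptions(precision=4,suppress=True)
def fit(verbose=True):
    D=[]
    for n in("top","scene"):
        im,d=ctrl.camera(n)
        P,u,v=cloud(n,d); D.append(P)
        k=(abs(P[:,0]-.55)<.125)&(abs(P[:,1]-.04)<.085)
        P=P[k]
        rim=P[(P[:,2]>.056)&(P[:,2]<.065)][:,:2]; cl=P[(P[:,2]>.068)&(P[:,2]<.08)][:,:2]
        def res(p):
            c,s=np.cos(p[2]),np.sin(p[2])
            q=(rim-p[:2])@np.array([[c,-s],[s,c]])
            a=np.abs(q)-np.array([.083,.056]) # midline of wall
            o=np.hypot(*np.maximum(a,0).T)+np.minimum(a.max(1),0)
            q2=(cl-p[:2])@np.array([[c,-s],[s,c]])
            o2=np.abs(q2[:,0])-.0865; 
            o3=np.maximum(np.abs(q2[:,1])-.025,0)
            return np.r_[o,o2,o3]
        best=min((least_squares(res,[.55+dx,.04,y],loss="soft_l1",f_scale=.002) for dx in(-.01,0,.01) for y in(-.2,-.1,0)),key=lambda r:r.cost)
        if verbose: print(n,best.x,"yaw deg",np.degrees(best.x[2]),"med|res|",np.median(abs(res(best.x))),len(rim),len(cl))
fit()
E
python3 tubfit.py
python3 - <<'E'
from h import *
np.set_printoptions(precision=4,suppress=True)
for n in("top","scene"):
    im,d=ctrl.camera(n); P,u,v=cloud(n,d)
    k=(abs(P[:,0]-.472)<.06)&(abs(P[:,1]+.15)<.06)&(im[v,u].max(1)<75)
    print(n,len(P[k]))
    Q=P[k][:,:2]; zz=P[k][:,2]; Q=Q[zz>.004]
    for a in range(0,180,15):
        t=np.radians(a); e=np.array([np.cos(t),np.sin(t)]); s=Q@e; lo,hi=np.percentile(s,[1,99]); print(a,round((hi-lo)*1000,1),end="; ")
    print(); print(Q.mean(0),(Q.min(0)+Q.max(0))/2, np.percentile(zz,[50,95]))
E
```

```text
top [ 0.5514  0.0387 -0.1049] yaw deg -6.010309601196165 med|res| 0.0011150968365784136 417 135
scene [ 0.5478  0.0359 -0.104 ] yaw deg -5.958754459422248 med|res| 0.0011115699999166631 517 134
top 331
0 43.3; 15 45.0; 30 48.9; 45 51.9; 60 53.5; 75 54.0; 90 51.1; 105 49.8; 120 45.6; 135 41.6; 150 40.2; 165 40.7; 
[ 0.4723 -0.1494] [ 0.4712 -0.1484] [0.0217 0.0303]
scene 361
0 34.9; 15 31.8; 30 36.0; 45 42.4; 60 47.6; 75 50.8; 90 51.2; 105 49.5; 120 45.9; 135 43.1; 150 38.5; 165 36.8; 
[ 0.4621 -0.1592] [ 0.4652 -0.1517] [0.0212 0.0278]
```

>>> step_arm:
  commands:
    - [0,0,0,-0.74,0,-0.63,1]
    - [0,0,0,-0.74,0,-0.63,1]
    - [0,0,0,-0.74,0,-0.63,1]
    - [0,0,0,-0.74,0,-0.63,1]
    - [0,0,0,-0.74,0,-0.63,1]
    - [0,0,0,-0.74,0,-0.63,1]
    - [0,0,0,-0.74,0,-0.63,1]
    - [0,0,0,-0.74,0,-0.63,1]
    - [0,0,0,-0.74,0,-0.63,1]
    - [0,0,0,-0.74,0,-0.63,1]

```text
time_s: 2.5
eef_pos: [0.2857, 0.2798, 0.2315]
eef_rot: [-0.569, 0.569, 0.419, -0.419]
wrist_force: [0.5, -0.5, 0.7]
opening: 1.0
```

>>> step_arm:
  commands:
    - [0,0,0,-0.74,0,-0.63,1]
    - [0,0,0,-0.74,0,-0.63,1]
    - [0,0,0,-0.74,0,-0.63,1]
    - [0,0,0,-0.74,0,-0.63,1]
    - [0,0,0,-0.74,0,-0.63,1]
    - [0,0,0,-0.74,0,-0.63,1]
    - [0,0,0,-0.74,0,-0.63,1]
    - [0,0,0,-0.74,0,-0.63,1]
    - [0,0,0,-0.74,0,-0.63,1]
    - [0,0,0,-0.74,0,-0.63,1]

```text
time_s: 3.5
eef_pos: [0.4003, 0.0115, 0.2316]
eef_rot: [-0.569, 0.57, 0.419, -0.419]
wrist_force: [0.0, 0.4, 0.9]
opening: 1.001
```

>>> step_arm:
  commands:
    - [0,0,0,-0.74,0,-0.63,1]
    - [0,0,0,-0.74,0,-0.63,1]
    - [0,0,0,-0.74,0,-0.63,1]
    - [0,0,0,-0.74,0,-0.63,1]
    - [0,0,0,-0.74,0,-0.63,1]
    - [0,0,0,-0.74,0,-0.63,1]
    - [0,1,0,0,0,0,1]
    - [0,1,0,0,0,0,1]
    - [0,1,0,0,0,0,1]
    - [0,1,0,0,0,0,1]

```text
time_s: 4.5
eef_pos: [0.4685, -0.1483, 0.2313]
eef_rot: [0.645, -0.645, -0.29, 0.29]
wrist_force: [0.8, -0.6, 0.4]
opening: 1.0
```

>>> step_arm:
  commands:
    - [0,1,0,0,0,0,1]
    - [0,1,0,0,0,0,1]
    - [0,1,0,0,0,0,1]
    - [0,1,0,0,0,0,1]
    - [0,1,0,0,0,0,1]
    - [0,1,0,0,0,0,1]
    - [0,1,0,0,0,0,1]
    - [0,1,0,0,0,0,1]
    - [0,1,0,0,0,0,1]
    - [0,1,0,0,0,0,1]

```text
time_s: 5.5
eef_pos: [0.4686, -0.1482, 0.2314]
eef_rot: [-0.704, 0.704, -0.071, 0.071]
wrist_force: [0.4, -0.2, -0.0]
opening: 0.999
```

>>> step_arm:
  commands:
    - [0,1,0,0,1,0,1]
    - [0,0.5,0,0,1,0,1]
    - [0,0,0,0,1,0,1]
    - [0,0,0,0,0,0,1]
    - [0,0,0,0,0,0,1]

```text
time_s: 6.0
eef_pos: [0.4685, -0.1481, 0.1416]
eef_rot: [0.696, -0.696, 0.125, -0.124]
wrist_force: [0.3, 0.1, 0.3]
opening: 0.999
```

>>> step_arm:
  commands:
    - [0,0,0,0,1,0,1]
    - [0,0,0,0,1,0,1]
    - [0,0,0,0.05,1,-0.05,1]
    - [0,0,0,0,1,0,1]
    - [0,0,0,0,0.4,0,1]
    - [0,0,0,0,0.3,0,1]
    - [0,0,0,0,0,0,1]

```text
time_s: 6.7
eef_pos: [0.47, -0.1504, 0.0007]
eef_rot: [-0.696, 0.696, -0.124, 0.125]
wrist_force: [-1.2, -0.8, -0.1]
opening: 1.004
```

Run:
```python
from h import *
im,d=ctrl.camera("top"); im2,d2=ctrl.camera("scene")
a=cv2.resize(im[200:340,300:440],None,fx=3,fy=3,interpolation=2); b=cv2.resize(im2[220:360,240:380],None,fx=3,fy=3,interpolation=2)
cv2.imwrite("pics/c3.png",np.vstack([a,b])[:, :] if 0 else np.hstack([a,b])[:600,:800]); print(pose()[0])
```

```text
[ 0.47055393 -0.15072103  0.00165079]
```

View pics/c3.png

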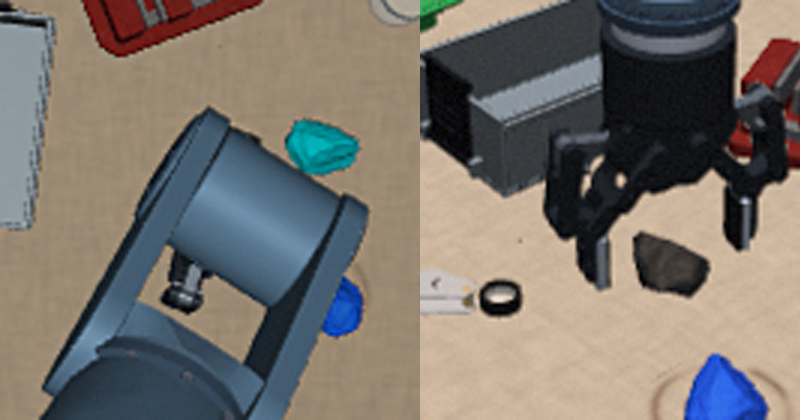

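The scene crop (right half) shows the black flint at (670,265), between the two fingertips at (600,260) and (740,215). I close on it.

>>> step_arm:
  commands:
    - [0,0,0,0,0,0,0]
    - [0,0,0,0,0,0,0]
    - [0,0,0,0,0,0,0]
    - [0,0,0,0,0,0,0]
    - [0,0,0,0,0,0,0]
    - [0,0,0,0,0,0,0]
    - [0,0,0,0,0,0,0]
    - [0,0,0,0,0,0,0]

```text
time_s: 7.6
eef_pos: [0.4698, -0.1503, 0.0015]
eef_rot: [-0.696, 0.696, -0.124, 0.125]
wrist_force: [-3.6, 0.9, 10.3]
opening: 0.473
```

>>> step_arm:
  commands:
    - [0,0,0,0,-0.5,0,0]
    - [0,0,0,0,-1,0,0]
    - [0,0,0,0,-1,0,0]
    - [0,0,0,0,-1,0,0]
    - [0,0,0,0,-1,0,0]
    - [0,0,0,0,-0.5,0,0]
    - [0,0,0,0,0,0,0]
    - [0,0,0,0,0,0,0]

```text
time_s: 8.4
eef_pos: [0.4691, -0.1499, 0.1498]
eef_rot: [0.696, -0.696, 0.125, -0.124]
wrist_force: [-0.1, 0.4, -0.6]
opening: 0.47
```

Run:
```python
from h import *
im,d=ctrl.camera("top"); im2,d2=ctrl.camera("scene")
a=cv2.resize(im[150:290,270:410],None,fx=3,fy=3,interpolation=2); b=cv2.resize(im2[160:300,240:380],None,fx=3,fy=3,interpolation=2)
cv2.imwrite("pics/c4.png",np.hstack([a,b])[:600,:800]); p,R,o=pose();print(p,np.degrees(np.arctan2(R[1,0],R[0,0])),o["opening"],o["wrist_force"],o["q"])
```

```text
[ 0.46844974 -0.14950698  0.148791  ] -20.293904201173525 0.47144108364355247 [ 0.23594982  1.3616392  -1.57393754] [-5.50847037e-01  9.04819730e-02  1.88716360e+00 -4.24828868e-06
  1.16662213e+00 -1.96649234e-01]
```

View pics/c4.png

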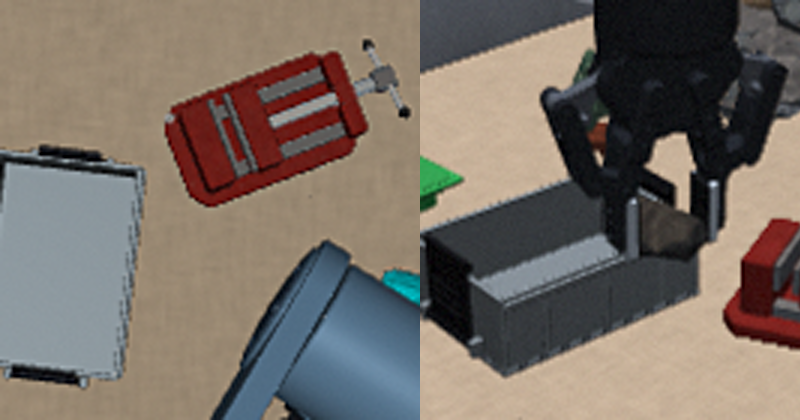

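>>> step_arm:
  commands:
    - [0,0,0,0.05,0,0.97,0]
    - [0,0,0,0.05,0,0.97,0]
    - [0,0,0,0.05,0,0.97,0]
    - [0,0,0,0.05,0,0.97,0]
    - [0,0,0,0.05,0,0.97,0]
    - [0,0,0,0.05,0,0.97,0]
    - [0,0,0,0.05,0,0.97,0]
    - [0,-1,0,0,0,0,0]
    - [0,-1,0,0,0,0,0]
    - [0,-0.4,0,0,0,0,0]

```text
time_s: 9.5
eef_pos: [0.5488, 0.0379, 0.1483]
eef_rot: [0.706, -0.706, 0.036, -0.034]
wrist_force: [-0.4, -0.0, -0.5]
opening: 0.475
```

>>> step_arm:
  commands:
    - [0,0,0,0,1,0,0]
    - [0,0,0,0,1,0,0]
    - [0,0,0,0,0.8,0,0]
    - [0,0,0,0,0.7,0,0]
    - [0,0,0,0,0.6,0,0]
    - [0,0,0,0,0.4,0,0]
    - [0,0,0,0,0,0,0]

```text
time_s: 10.2
eef_pos: [0.5475, 0.0376, 0.0125]
eef_rot: [0.706, -0.706, 0.038, -0.034]
wrist_force: [-0.5, 0.2, -0.6]
opening: 0.475
```

>>> step_arm:
  commands:
    - [0,0,0,0,0.1,0,0]
    - [0,0,0,0,0.05,0,0]
    - [0,0,0,0,0,0,1]
    - [0,0,0,0,0,0,1]
    - [0,0,0,0,0,0,1]
    - [0,0,0,0,0,0,1]
    - [0,0,0,0,0,0,1]
    - [0,0,0,0,0,0,1]

```text
time_s: 11.0
eef_pos: [0.5499, 0.0373, 0.0109]
eef_rot: [-0.706, 0.706, -0.036, 0.036]
wrist_force: [-0.5, 0.1, 0.6]
opening: 1.003
```

>>> step_arm:
  commands:
    - [0,0,0,0,-0.4,0,1]
    - [0,0,0,0,-1,0,1]
    - [0,0,0,0,-1,0,1]
    - [0,0,0,0,-1,0,1]
    - [0,0,0,0,-1,0,1]
    - [0,0,0,0,-0.6,0,1]
    - [0,0,0,0,0,1,1]
    - [0,0,0,0,0,1,1]
    - [0,0,0,0,0,1,1]
    - [0,0,0,0,0,1,1]

```text
time_s: 12.0
eef_pos: [0.5624, 0.1578, 0.1619]
eef_rot: [0.706, -0.706, 0.036, -0.037]
wrist_force: [0.5, -1.3, -0.1]
opening: 1.0
```

>>> step_arm:
  commands:
    - [0,0,0,0,0,1,1]
    - [0,0,0,0,0,1,1]
    - [0,0,0,0,0,1,1]
    - [0,0,0,0,0,0,1]
    - [0,0,0,0,0,0,1]

```text
time_s: 12.5
eef_pos: [0.5713, 0.2466, 0.1613]
eef_rot: [-0.706, 0.706, -0.036, 0.036]
wrist_force: [0.0, -0.9, 0.2]
opening: 1.001
```

```bash
python3 - <<'E'
from h import *
im,d=ctrl.camera("top"); im2,d2=ctrl.camera("scene")
a=cv2.resize(im[170:310,150:350],None,fx=2,fy=2,interpolation=2); b=cv2.resize(im2[160:300,160:360],None,fx=2,fy=2,interpolation=2)
cv2.imwrite("pics/c5.png",np.hstack([a,b])[:600,:800]); p,R,o=pose();print(p,np.degrees(np.arctan2(R[1,0],R[0,0])),o["opening"],o["wrist_force"],o["q"])
E
python3 tubfit.py
```

```text
[0.571406   0.24546688 0.16110138] -5.913964606919919 0.9970557369722572 [ 0.97493226 -0.30880988  0.83110414] [ 2.15370082e-01  3.50005802e-01  1.54518745e+00 -3.92511333e-04
  1.24643069e+00  3.18713354e-01]
top [ 0.5513  0.0387 -0.1048] yaw deg -6.006222566781176 med|res| 0.0010986386262720749 427 141
scene [ 0.548   0.0361 -0.107 ] yaw deg -6.131299524928249 med|res| 0.0012286510328480271 498 130
```

View pics/c5.png

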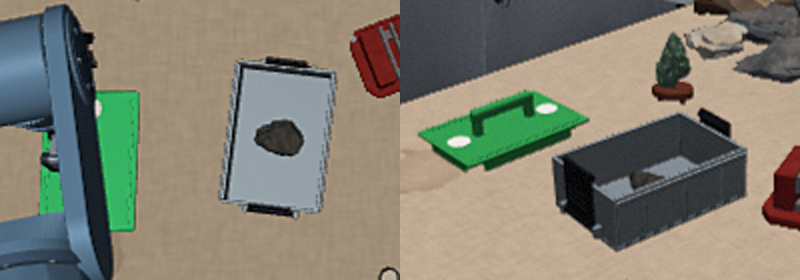

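```bash
cat > lidfit.py <<'E'
from h import *
np.set_printoptions(precision=4,suppress=True)
def spots(n,im,d,box,zr=(.0,.1)):
    hsv=cv2.cvtColor(im,cv2.COLOR_BGR2HSV); m=np.zeros((480,640),bool); x0,x1,y0,y1=box; m[y0:y1,x0:x1]=True
    wm=m&(hsv[...,1]<60)&(hsv[...,2]>150)
    nl,lab,st,ce=cv2.connectedComponentsWithStats(wm.astype(np.uint8)); out=[]
    for i in range(1,nl):
        if st[i,4]>25:
            P,u,v=cloud(n,d,lab==i); z=np.median(P[:,2])
            K,R,t=cal(n); r=R.T@np.linalg.inv(K)@np.r_[ce[i],1]; c=-R.T@t
            out.append((ce[i],z,c,r,st[i,4]))
    return out
def atz(c,r,z): return c+r*(z-c[2])/r[2]
E
python3 - <<'E'
from lidfit import *
for n,box in(("scene",(170,260,200,245)),("top",(160,230,200,300))):
    im=cv2.imread(f"pics/{n}0.png"); d=np.load(f"pics/{n}0.npy")
    S=spots(n,im,d,box); Q=[]
    for ce,z,c,r,a in S: print(n,ce,z,a,atz(c,r,.021)); Q.append(atz(c,r,.021))
    if len(Q)==2:
        v=Q[0]-Q[1]; print("mid",(Q[0]+Q[1])/2,"len",np.hypot(*v[:2]),"yaw",np.degrees(np.arctan(v[1]/v[0])))
E
```

```text
scene [190.9145 209.7435] -0.0011841288593292102 269 [0.5229 0.3617 0.021 ]
scene [246.3639 214.0578] -0.0011454789995159565 294 [0.6054 0.2421 0.021 ]
scene [232.9773 213.8636] 0.020408917043556865 44 [0.5829 0.2666 0.021 ]
scene [189.037  230.4074] 0.020758916167517853 54 [0.4583 0.2683 0.021 ]
scene [226.1061 241.0152] -0.0013752696586428457 66 [0.4885 0.1653 0.021 ]
top [194.967 223.967] 0.021742362235613624 91 [0.5839 0.2682 0.021 ]
top [192.8901 275.1758] 0.02110746409555428 91 [0.4601 0.2697 0.021 ]
mid [0.522 0.269 0.021] len 0.12383939299166855 yaw -0.6660071499759808
```

>>> step_arm:
  commands:
    - [0,-1,0,0,0,0,1]
    - [0,-1,0,0,0,0,1]
    - [0,-1,0,0,0,0,1]
    - [0,-1,0,0,0,0,1]
    - [0,-1,0,0,0,0,1]
    - [0,-1,0,0,0,0,1]
    - [0,-1,0,0,0,0,1]
    - [0,-1,0,0,0,0,1]
    - [0,-1,0,0,0,0,1]
    - [0,-1,0,0,0,0,1]

```text
time_s: 13.7
eef_pos: [0.5716, 0.2451, 0.1609]
eef_rot: [-0.629, 0.629, 0.322, -0.323]
wrist_force: [-0.1, -0.6, 0.2]
opening: 1.001
```

>>> step_arm:
  commands:
    - [0,-1,0,0,0,0,1]
    - [0,-1,0,0,0,0,1]
    - [0,-1,0,0,0,0,1]
    - [0,-1,0,0,0,0,1]
    - [0,-1,0,0,0,0,1]
    - [0,-0.87,0,0,0,0,1]
    - [0,0,0,0.74,0,0.84,1]
    - [0,0,0,0,0,0.84,1]
    - [0,0,0,0,0,0,1]
    - [0,0,0,0,0,0,1]

```text
time_s: 14.7
eef_pos: [0.5215, 0.2684, 0.1612]
eef_rot: [-0.503, 0.503, 0.497, -0.497]
wrist_force: [-0.3, -0.2, 0.1]
opening: 0.999
```

Run:
```python
from h import *
p,R,o=pose();print(p,np.degrees(np.arctan2(R[1,0],R[0,0])),o["opening"],o["q"]); print(R)
```

```text
[0.52152874 0.26844458 0.16118998] 89.2996237048455 0.9986435080373426 [ 2.73296564e-01  2.75925989e-01  1.64090374e+00 -2.75710542e-04
  1.22400603e+00 -1.28518229e+00]
[[ 1.22235679e-02  7.98797401e-04 -9.99924970e-01]
 [ 9.99925289e-01 -4.53801910e-05  1.22235356e-02]
 [-3.56126577e-05 -9.99999680e-01 -7.99292430e-04]]
```

>>> step_arm:
  commands:
    - [0,0,0,0,1,0,1]
    - [0,0,0,0,1,0,1]
    - [0,0,0,0,1,0,1]
    - [0,0,0,0,0.8,0,1]
    - [0,0,0,0,0.4,0,1]
    - [0,0,0,0,0.27,0,1]
    - [0,0,0,0,0,0,1]

```text
time_s: 15.4
eef_pos: [0.5216, 0.2686, 0.0262]
eef_rot: [0.503, -0.503, -0.497, 0.497]
wrist_force: [-1.1, -0.2, 0.0]
opening: 0.999
```

>>> step_arm:
  commands:
    - [0,0,0,0,0,0,0]
    - [0,0,0,0,0,0,0]
    - [0,0,0,0,0,0,0]
    - [0,0,0,0,0,0,0]
    - [0,0,0,0,0,0,0]
    - [0,0,0,0,0,0,0]
    - [0,0,0,0,0,0,0]
    - [0,0,0,0,0,0,0]
    - [0,0,0,0,0,0,0]
    - [0,0,0,0,0,0,0]

```text
time_s: 16.4
eef_pos: [0.5217, 0.2692, 0.0273]
eef_rot: [-0.503, 0.503, 0.497, -0.497]
wrist_force: [-0.6, -0.6, 5.1]
opening: 0.151
```

Run:
```python
from h import *
im2,d2=ctrl.camera("scene")
cv2.imwrite("pics/c6.png",cv2.resize(im2[160:300,120:320],None,fx=3,fy=3,interpolation=2))
p,R,o=pose();print(p,np.degrees(np.arctan2(R[1,0],R[0,0])),o["opening"],o["wrist_force"])
```

```text
[0.52170087 0.26919007 0.02728498] 89.33263806923817 0.15153066473086393 [-1.56802497 -0.33301951  6.5601389 ]
```

View pics/c6.png

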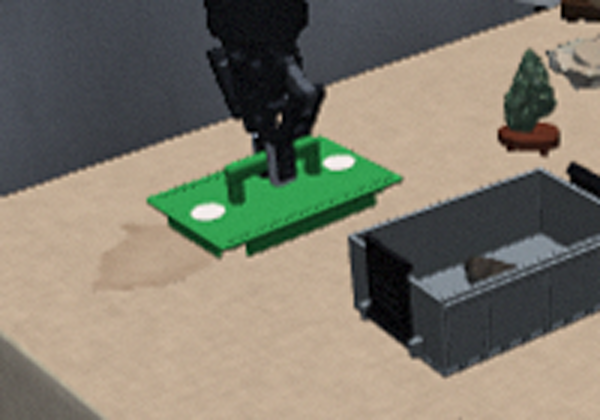

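>>> step_arm:
  commands:
    - [0,0,0,0,-0.3,0,0]
    - [0,0,0,0,-0.7,0,0]
    - [0,0,0,0,-1,0,0]
    - [0,0,0,0,-1,0,0]
    - [0,0,0,0,-0.7,0,0]
    - [0,0,0,0,-0.3,0,0]
    - [0,0,0,-0.4,0,0,0]
    - [0,0,0,-0.8,0,-0.2,0]
    - [0,0,0,-0.9,0,-0.2,0]
    - [0,0,0,-0.9,0,-0.2,0]

```text
time_s: 17.45
eef_pos: [0.5369, 0.1771, 0.1446]
eef_rot: [0.503, -0.502, -0.496, 0.498]
wrist_force: [-0.5, -0.4, -0.8]
opening: 0.151
```

>>> step_arm:
  commands:
    - [0,0,0,-0.9,0,-0.2,0]
    - [0,0,0,-0.9,0,-0.2,0]
    - [0,0,0,-0.9,0,0,0]
    - [0,0,0,-0.9,0,0,0]
    - [0,0,0,-0.7,0,0,0]
    - [0,0.4,0,-0.4,0,0,0]
    - [0,0.49,0,0,0,0,0]
    - [0,0,0,0,0,0,0]
    - [0,0,0,0,0,0,0]

```text
time_s: 18.35
eef_pos: [0.548, 0.0379, 0.1459]
eef_rot: [0.526, -0.525, -0.473, 0.474]
wrist_force: [-0.8, 0.7, -1.3]
opening: 0.153
```

Run:
```python
from h import *
for n in("scene","top"):
    im2,d2=ctrl.camera(n); np.save(f"pics/{n}7.npy",d2); cv2.imwrite(f"pics/{n}7.png",im2)
    s=im2[130:300,200:400] if n=="scene" else im2[160:330,210:410]
    cv2.imwrite(f"pics/c7{n}.png",cv2.resize(s,None,fx=3,fy=3,interpolation=2))
p,R,o=pose();print(p,np.degrees(np.arctan2(R[1,0],R[0,0])),o["opening"],o["wrist_force"],o["torque"])
```

```text
[0.54827207 0.03809111 0.14624721] 84.04885324072447 0.14811589195706043 [ 1.15506002 -0.70868622 -1.39561744] [ 0.00652504 -0.05210275  0.01006152]
```

View pics/c7scene.png

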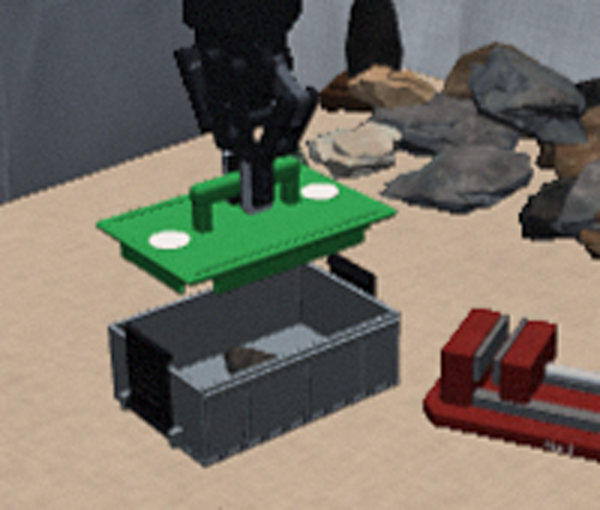

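View pics/c7top.png

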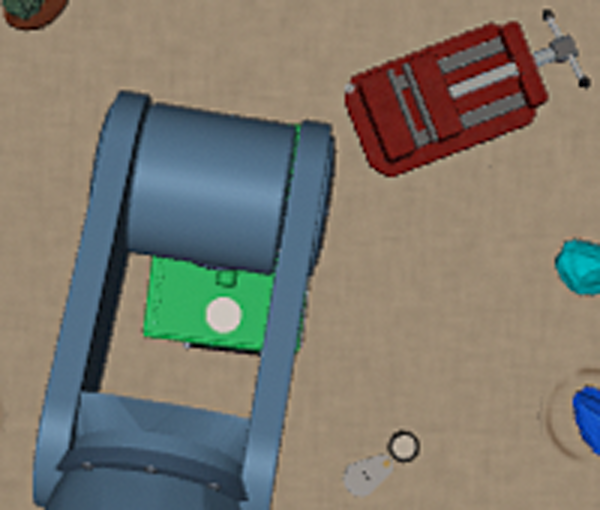

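Run:
```python
from lidfit import *
p,R,o=pose(); z=p[2]-.0272+.021; print("z",z)
for n,box in(("scene",(230,330,180,230)),("top",(265,300,250,280))):
    im=cv2.imread(f"pics/{n}7.png"); d=np.load(f"pics/{n}7.npy")
    Q=[]
    for ce,zz,c,r,a in spots(n,im,d,box): print(n,ce,zz,a,atz(c,r,z),atz(c,r,zz));
```

```text
z 0.14004720706091073
scene [245.8146 201.8808] -0.0009917915499217515 604 [0.4929 0.0862 0.14  ] [ 0.6782  0.3401 -0.001 ]
scene [315.9423 181.3654] 0.02539709256941198 52 [0.6682 0.062  0.14  ] [0.8674 0.2617 0.0254]
scene [323.1667 191.037 ] -0.0007999945194109746 54 [0.6409 0.0132 0.14  ] [ 0.8764  0.242  -0.0008]
scene [306.2034 193.322 ] 0.13897420130028634 59 [0.6077 0.0301 0.14  ] [0.6094 0.0319 0.139 ]
scene [324.916  215.2101] -0.0008297676642166135 119 [ 0.5604 -0.0699  0.14  ] [ 0.7684  0.1306 -0.0008]
scene [256.0746 209.4627] 0.13903911080815592 67 [0.4848 0.0435 0.14  ] [0.4861 0.0452 0.139 ]
top [284.     264.3962] 0.1400626167732287 106 [0.4868 0.0455 0.14  ] [0.4868 0.0455 0.1401]
```

>>> step_arm:
  commands:
    - [0,0,0,-0.01,0.2,-0.075,0]
    - [0,0,0,0,0.6,0,0]
    - [0,0,0,0,0.6,0,0]
    - [0,0,0,0,0.4,0,0]
    - [0,0,0,0,0.2,0,0]
    - [0,0,0,0,0,0,0]

```text
time_s: 19.05
eef_pos: [0.5502, 0.0373, 0.0857]
eef_rot: [0.526, -0.525, -0.473, 0.474]
wrist_force: [-0.6, 0.2, -1.8]
opening: 0.149
```

Run:
```python
from h import *
for n in("scene","top"):
    im2,d2=ctrl.camera(n); np.save(f"pics/{n}8.npy",d2); cv2.imwrite(f"pics/{n}8.png",im2)
    s=im2[160:300,220:360]
    if n=="scene":cv2.imwrite(f"pics/c8{n}.png",cv2.resize(s,None,fx=4,fy=4,interpolation=2))
p,R,o=pose();print(p,np.degrees(np.arctan2(R[1,0],R[0,0])),o["opening"],o["wrist_force"],o["torque"])
```

```text
[0.55129706 0.03712672 0.0871716 ] 83.99456590263387 0.15072696436661565 [-0.44677232 -0.43969456 -0.81061425] [-0.0338165  -0.01896281  0.00301133]
```

View pics/c8scene.png

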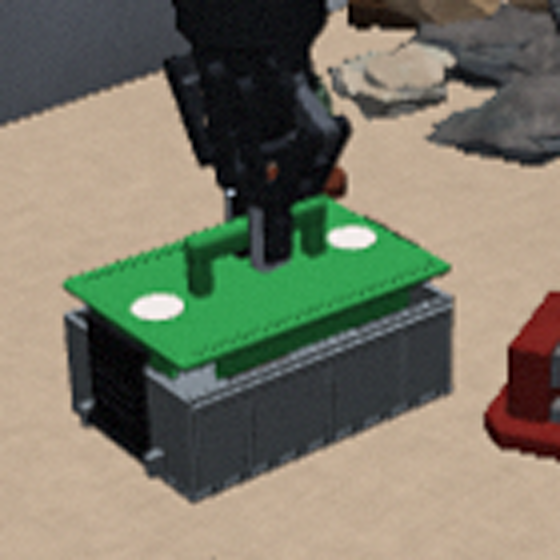

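The lid is level over the tub, with its ribs at the rim. I lower it gently.

>>> step_arm:
  commands:
    - [0,0,0,0,0.07,0,0]
    - [0,0,0,0,0.07,0,0]
    - [0,0,0,0,0.05,0,0]
    - [0,0,0,0,0,0,0]

```text
time_s: 19.55
eef_pos: [0.5517, 0.037, 0.082]
eef_rot: [-0.525, 0.526, 0.474, -0.473]
wrist_force: [-1.4, 0.8, 4.0]
opening: 0.15
```

Run:
```python
from lidfit import *
for n,box in(("scene",(230,330,180,260)),("top",(260,310,190,290))):
    im,d=ctrl.camera(n); cv2.imwrite(f"pics/{n}9.png",im)
    for ce,zz,c,r,a in spots(n,im,d,box):
        if .06<zz<.09: print(n,ce,zz,a,atz(c,r,.076))
for i in range(2):
    p,R,o=pose();print(p,o["wrist_force"],o["torque"],np.degrees(np.arctan2(R[1,0],R[0,0])));ctrl.camera("top")
im=cv2.imread("pics/scene9.png")
cv2.imwrite("pics/c9.png",cv2.resize(im[180:300,220:350],None,fx=4,fy=4,interpolation=2))
```

```text
scene [307.7636 220.1273] 0.07552775715357113 55 [0.6118 0.0308 0.076 ]
scene [259.7746 237.8732] 0.07478603564901753 71 [0.4884 0.0425 0.076 ]
top [285.8265 263.3061] 0.07560474569213654 98 [0.4905 0.0441 0.076 ]
[0.5516 0.037  0.082 ] [0.5955 0.2031 5.1077] [ 0.0205 -0.0279  0.059 ] 83.98997390001473
[0.5517 0.037  0.082 ] [-1.1534  0.0185  6.3339] [ 0.0098 -0.0159  0.0298] 83.99193704767107
```

View pics/c9.png

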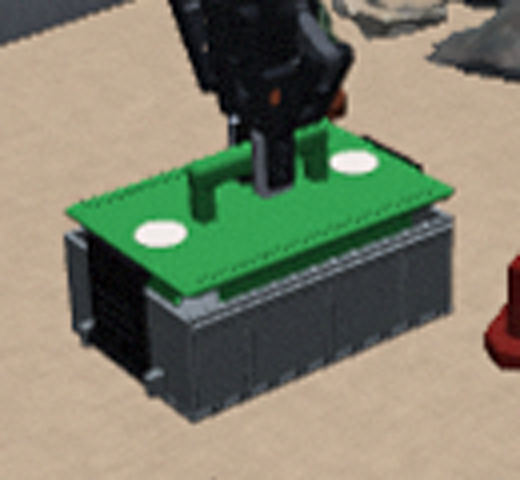

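>>> step_arm:
  commands:
    - [0,0,0,0,0,0.04,0]
    - [0,0,0,0,0,0,0]
    - [0,0,0,0,0,0,0.5]
    - [0,0,0,0,0,0,0.5]
    - [0,0,0,0,0,0,0.5]
    - [0,0,0,0,0,0,0.5]
    - [0,0,0,0,0,0,0.5]
    - [0,0,0,0,-0.5,0,0.5]
    - [0,0,0,0,-1,0,0.5]
    - [0,0,0,0,-1,0,0.5]

```text
time_s: 20.75
eef_pos: [0.5493, 0.0373, 0.1574]
eef_rot: [0.526, -0.525, -0.473, 0.473]
wrist_force: [0.2, 0.5, 0.9]
opening: 0.502
```

```bash
cat > chk.py <<'E'
from lidfit import *
import sys
tag=sys.argv[1]; zz0=float(sys.argv[2])
for n,box in(("scene",(230,345,180,270)),("top",(250,330,180,295))):
    im,d=ctrl.camera(n); cv2.imwrite(f"pics/{n}_{tag}.png",im)
    for ce,zz,c,r,a in spots(n,im,d,box):
        if .055<zz<.09: print(n,ce,zz.round(4),a,atz(c,r,zz0))
    s=im[180:300,220:350]
    cv2.imwrite(f"pics/c_{tag}_{n}.png",cv2.resize(s,None,fx=3,fy=3,interpolation=2))
a=[cv2.imread(f"pics/c_{tag}_{n}.png") for n in("scene","top")]; cv2.imwrite(f"pics/c_{tag}.png",np.hstack(a))
p,R,o=pose();print(p,o["wrist_force"],o["opening"],np.degrees(np.arctan2(R[1,0],R[0,0])),o["time_s"])
E
python3 chk.py a 0.076
```

```text
scene [307.9286 219.7857] 0.0764 56 [0.6132 0.0317 0.076 ]
scene [259.7222 237.7917] 0.0755 72 [0.4886 0.0428 0.076 ]
top [285.7368 263.7263] 0.0761 95 [0.4896 0.0443 0.076 ]
[0.553  0.0369 0.1619] [ 0.4624  1.1642 -0.3806] 0.5014042733608686 83.99706848809733 20.85
```

View pics/c_a.png

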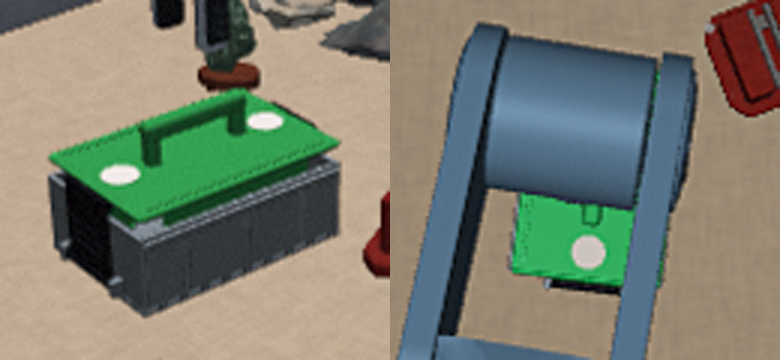

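>>> step_arm:
  commands:
    - [0,0,0,0,0,0,0]
    - [0,0,0,0,0,0,0]
    - [0,0,0,0,0,0,0]
    - [0,0,0,0,0,0,0]
    - [0,0,0,0,0,-0.7,0]
    - [0,0,0,0,0,-0.7,0]
    - [0,0,0,0,0,-0.7,0]
    - [0,0,0,0,0,0,0]
    - [0,0,0,0,0,0,0]
    - [0,0,0,0,0,0,0]

```text
time_s: 21.85
eef_pos: [0.6112, 0.0309, 0.1553]
eef_rot: [0.526, -0.525, -0.473, 0.474]
wrist_force: [-0.3, -0.0, 0.7]
opening: -0.0
```

>>> step_arm:
  commands:
    - [0,0,0,0,0.8,-0.08,0]
    - [0,0,0,0,0.8,0,0]
    - [0,0,0,0,0.6,0,0]
    - [0,0,0,0,0.25,0,0]
    - [0,0,0,0,0,0,0]

```text
time_s: 22.35
eef_pos: [0.6133, 0.0307, 0.0814]
eef_rot: [0.526, -0.525, -0.472, 0.474]
wrist_force: [-0.3, -0.1, 0.6]
opening: -0.003
```

>>> step_arm:
  commands:
    - [0,0,0,0,0.1,0,0]
    - [0,0,0,0,0.1,0,0]
    - [0,0,0,0,0.05,0,0]
    - [0,0,0,0,0.05,0,0]

```text
time_s: 22.75
eef_pos: [0.6153, 0.0304, 0.0748]
eef_rot: [-0.525, 0.526, 0.473, -0.473]
wrist_force: [-4.0, 1.3, 9.5]
opening: -0.002
```

>>> step_arm:
  commands:
    - [0,0,0,0,0.06,0,0]
    - [0,0,0,0,0.06,0,0]
    - [0,0,0,0,0,0,0]

```text
time_s: 23.05
eef_pos: [0.6147, 0.0305, 0.0699]
eef_rot: [-0.525, 0.526, 0.473, -0.473]
wrist_force: [0.2, -1.0, -1.2]
opening: 0.001
```

>>> step_arm:
  commands:
    - [0,0,0,0,0.06,0,0]
    - [0,0,0,0,0.06,0,0]
    - [0,0,0,0,0,0,0]

```text
time_s: 23.35
eef_pos: [0.6148, 0.0304, 0.0665]
eef_rot: [-0.525, 0.526, 0.473, -0.473]
wrist_force: [-1.9, 0.1, 2.6]
opening: 0.001
```

```bash
python3 chk.py b 0.066
```

```text
scene [260.194 238.806] 0.0724 67 [0.4978 0.0535 0.066 ]
[0.6148 0.0304 0.0664] [-1.5117  0.66    2.7186] 0.003422800362669741 83.9901576782619 23.45
```

View pics/c_b.png

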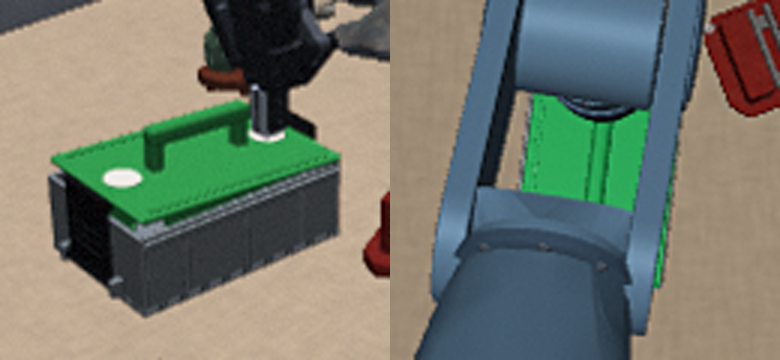

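The far end gave way: the force dropped and the tip is at 66.5 mm. I press a little more, then move to the other end.

>>> step_arm:
  commands:
    - [0,0,0,0,0.06,0,0]
    - [0,0,0,0,0.06,0,0]
    - [0,0,0,0,0,0,0]

```text
time_s: 23.75
eef_pos: [0.6156, 0.0304, 0.065]
eef_rot: [-0.525, 0.526, 0.474, -0.473]
wrist_force: [-5.2, 0.2, 15.4]
opening: -0.001
```

>>> step_arm:
  commands:
    - [0,0,0,0,-0.8,0,0]
    - [0,0,0,0,-1,0,0]
    - [0,0,0,0,-0.5,0,0]
    - [0,0,0,0,0,0.8,0]
    - [0,0,0,0,0,0.9,0]
    - [0,0,0,0,0,0.9,0]
    - [0,0,0,0,0,0.9,0]
    - [0,0,0,0,0,0.77,0]
    - [0,0,0,0,0,0,0]
    - [0,0,0,0,0,0,0]

```text
time_s: 24.75
eef_pos: [0.4875, 0.0438, 0.1317]
eef_rot: [-0.525, 0.526, 0.473, -0.473]
wrist_force: [-0.4, -0.2, 0.2]
opening: -0.002
```

```bash
python3 chk.py c 0.065
```

```text
scene [308.2373 224.5763] 0.0645 59 [0.6128 0.0305 0.065 ]
scene [260.0286 242.3286] 0.0647 70 [0.4892 0.0436 0.065 ]
top [292.1684 210.9053] 0.0653 95 [0.614  0.0316 0.065 ]
[0.4883 0.0436 0.1319] [ 0.9458 -0.4754  0.4436] -0.0023263783122334457 83.97946102391668 24.85
```

View pics/c_c.png

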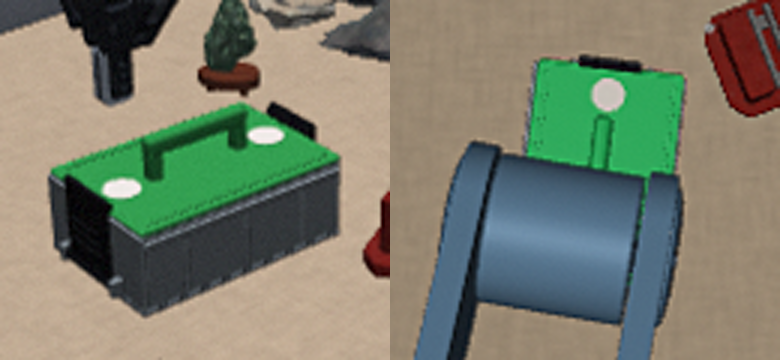

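Both ends now read about 65 mm, and both clips stand above the plate at (88,215) and (290,118) in the crop. I confirm by pressing end b.

>>> step_arm:
  commands:
    - [0,0,0,0,0.8,0,0]
    - [0,0,0,0,0.8,0,0]
    - [0,0,0,0,0.4,0,0]
    - [0,0,0,0,0.15,0,0]
    - [0,0,0,0,0.08,0,0]
    - [0,0,0,0,0.05,0,0]
    - [0,0,0,0,0,0,0]

```text
time_s: 25.55
eef_pos: [0.488, 0.0438, 0.065]
eef_rot: [-0.525, 0.526, 0.473, -0.473]
wrist_force: [-5.1, 0.4, 8.8]
opening: 0.001
```

>>> step_arm:
  commands:
    - [0,0,0,0,0.05,0,0]
    - [0,0,0,0,0.05,0,0]
    - [0,0,0,0,0,0,0]

```text
time_s: 25.85
eef_pos: [0.4882, 0.0438, 0.0648]
eef_rot: [-0.525, 0.526, 0.473, -0.473]
wrist_force: [-17.4, 0.3, 38.3]
opening: 0.002
```

Contact is stiff at 65 mm (38 N), so end b is fully seated. I retreat away from the scene camera's line of sight and do a final check.

>>> step_arm:
  commands:
    - [0,0,0,0,-0.8,0,0]
    - [0,0,0,0,-1,0,0]
    - [0,0,0,0,-1,0,0]
    - [0,0,0,0,-1,0,0]
    - [0,0,0,1,0,0,0]
    - [0,0,0,1,0,0,0]
    - [0,0,0,1,0,0,0]
    - [0,0,0,1,0,0,0]
    - [0,0,0,1,0,0,0]
    - [0,0,0,1,0,0,0]

```text
time_s: 26.85
eef_pos: [0.507, 0.2243, 0.1757]
eef_rot: [-0.525, 0.526, 0.474, -0.472]
wrist_force: [0.4, -0.7, 0.4]
opening: -0.003
```

>>> step_arm:
  commands:
    - [0,0,0,1,0,0,0]
    - [0,0,0,0.5,0,0,0]
    - [0,0,0,0,0,0,0]
    - [0,0,0,0,0,0,0]
    - [0,0,0,0,0,0,0]

```text
time_s: 27.35
eef_pos: [0.5109, 0.2665, 0.1744]
eef_rot: [-0.526, 0.526, 0.473, -0.473]
wrist_force: [0.6, -0.3, -0.8]
opening: -0.0
```

```bash
python3 chk.py d 0.065
python3 - <<'E'
from h import *
np.set_printoptions(precision=3,suppress=True)
for th in("view_stone","jar","agate","loupe","clip_a"):
    for r in ctrl.boxes_of(th,"top")[:2]: print(th,round(r["p"],2),w("top",r["point"]))
E
```

```text
scene [308.3448 224.569 ] 0.0645 58 [0.613  0.0304 0.065 ]
scene [260.1429 242.2571] 0.0648 70 [0.4895 0.0437 0.065 ]
top [292.1789 210.8   ] 0.0653 95 [0.6142 0.0316 0.065 ]
top [285.8763 263.1443] 0.0654 97 [0.4911 0.0444 0.065 ]
[0.511  0.2665 0.1744] [-0.4476 -0.3082  0.1262] -0.0027639342434718807 83.90814728667719 27.45
view_stone 0.6 [0.736 0.202 0.058]
jar 0.58 [ 0.654 -0.309  0.061]
agate 0.74 [ 0.431 -0.349  0.021]
agate 0.17 [0.55  0.037 0.064]
loupe 0.69 [ 0.37  -0.075  0.014]
clip_a 0.54 [0.464 0.05  0.074]
clip_a 0.49 [0.637 0.025 0.072]
```

View pics/c_d.png

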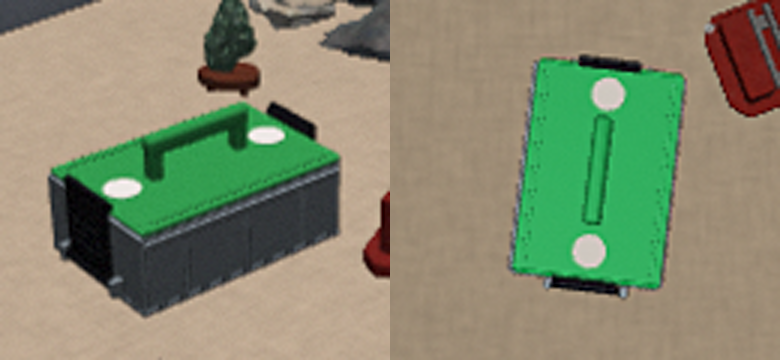

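The lid is flush all round. Both clips sit upright over its ends, at top-crop (610,63) and (585,285). The bystanders have not moved and the arm is clear, so I hand it in.

Run:
```python
from bench import ctrl
print(ctrl.hand_in())
```

```text
the job is handed in; nothing more can be done
None
```

I laid the black flint in the tub, set the green lid on, and pressed it until both clips snapped over it. The job was handed in at about 27.5 s of the 72 s allowed, and no verdict was reported.

- **Flint:** I saw it lying in the middle of the tub, let go, before the lid went on. It was hidden by the lid in the last check.
- **Lid height:** the press spots read 64.5–65.4 mm in both cameras, against the 62–66.9 mm required. Pressing end a also snapped end b. A confirming press on end b met firm resistance at 65 mm, with about 38 N upward.
- **Lid centring:** it is turned about -6°, the same as the tub. The two cameras put its centre about 1–3 mm from the tub's lengthwise and about 1 mm across, within the limits.
- **Clips:** both look upright over the lid ends in the pictures. I did not measure their lean directly.
- **Bystanders:** the viewing stone, jar, amber stone and loupe were all found within about 3 mm of where they started, which is within the measuring error.
- **Camera disagreement:** the two cameras differed by about 3 mm on the tub's absolute position. I therefore placed the lid from its position relative to the tub, averaged over both cameras.

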